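# Set out the souvenirs on their display blocks

### The job

Set out the four souvenirs on the shop counter: stand the lighthouse, the snow globe, the little wooden clog and the toy sailing boat each upright on the wooden display block that bears its own painted outline in its own colour, centred on the outline and turned to match it, with the clog's rounded toe and the boat's pointed bow over the same end of their outlines. Set each one down gently, without dropping it, and let go of it.

Things in the scene. Friction and masses are not known exactly. Their poses are not given: they have to be found in the camera images.
- lighthouse: Loose souvenir lighthouse, about 150 g: red foot 46 x 46 x 14 mm; on it an upright round tower 30 mm in diameter in white and red bands from 14 to 66 mm height; a dark gallery 36 mm wide, yellow lantern and red pointed roof up to 90 mm. Grip the tower. Origin: centre of its underside; x and y along the edges of the foot, z up. Any of the four quarter turns fits its outline.
- snow_globe: Loose snow globe, about 220 g: dark green upright round foot 52 mm in diameter and 30 mm high with a thin brass band, and on it a clear dome 50 mm across, up to 72 mm height. Grip the foot. Origin: centre of its underside, z up. It is round, its yaw does not matter.
- clog: Loose little wooden clog, orange, about 120 g: 94 mm long, 38 mm wide with upright sides, 40 mm high, flat underside; dark foot opening at the heel (-x), rounded toe at +x. Origin: centre of its underside, 47 mm behind the toe; x along its length towards the toe, z up. Grip it across the 38 mm.
- clog_toe (a point): The foremost point of the clog's toe: 47 mm along +x from the clog's origin and 12 mm above its underside.
- boat: Loose toy sailing boat, about 120 g: blue hull 32 mm wide, upright sides, 24 mm high, flat underside; square stern 45 mm behind the origin, pointed bow 49 mm ahead (taper from 33 mm); thin mast 8 mm ahead of the origin, up to 78 mm, with a white and a red sail along the hull. Origin: on the underside, mid width; x towards the bow, z up. Grip the hull across the 32 mm.
- boat_bow (a point): The tip of the boat's bow: 49 mm along +x from the boat's origin and 12 mm above its underside.
- lighthouse_block: Display block of pale wood, 76 x 76 x 12 mm, with a red painted square 46 x 46 mm with a white disc in it (outline of the lighthouse's foot). Fixed; does not move. Origin: centre of its UNDERSIDE on the counter, z up; its top is 12 mm above the origin. x and y along the edges; the square is centred and parallel to them.
- globe_block: Display block of pale wood, 76 x 76 x 12 mm, with a dark green painted disc 52 mm in diameter at its centre (outline of the snow globe's foot). Fixed; does not move. Origin: centre of its UNDERSIDE on the counter, z up; its top is 12 mm above the origin. 
- clog_block: Display block of pale wood, 104 x 60 x 12 mm, with an orange painted outline of the clog, square heel at -x and round toe at +x. Fixed; does not move. Origin: centre of its UNDERSIDE on the counter, z up; its top is 12 mm above the origin. x along its length towards the toe end; the clog fits when its origin lies over this origin and its x along this x.
- boat_block: Display block of pale wood, 108 x 60 x 12 mm, with a blue painted outline of the boat's hull, square stern at -x and pointed bow at +x. Fixed; does not move. Origin: centre of its UNDERSIDE on the counter, z up; its top is 12 mm above the origin. x along its length towards the bow end; the boat fits when its origin lies over this origin and its x along this x.
Things that resemble listed ones, but are neither listed nor needed, are in the scene too. What is shaped like the boat_block but pink or yellow is not meant. Leave any purple look-alike of the lighthouse alone.

How it is judged:
At the end, for the whole second after the job is handed in: Each souvenir stands upright (0.1 rad) on top of its own block (underside 8 to 16 mm up), origins within 12 mm horizontally; clog and boat within 0.2 rad of their outlines, toe and bow to the right ends, the lighthouse square within 0.2 rad (any quarter turn); all released, at rest (horizontal distance between lighthouse and lighthouse_block below 0.012 m and z of lighthouse in the frame of lighthouse_block between 0.008 and 0.016 m and angle between each of lighthouse, snow_globe, clog, boat's own z axis and vertical below 0.1 rad and linear speed of each of lighthouse, snow_globe, clog, boat below 0.02 m/s and angular speed of each of lighthouse, snow_globe, clog, boat below 0.2 rad/s and contact force between the fingers and lighthouse below 0.05 N and (angle between the x axis of lighthouse and the x axis of lighthouse_block, either way round below 0.2 rad or angle between the x axis of lighthouse and the y axis of lighthouse_block, either way round below 0.2 rad) and horizontal distance between snow_globe and globe_block below 0.012 m and z of snow_globe in the frame of globe_block between 0.008 and 0.016 m and contact force between the fingers and snow_globe below 0.05 N and horizontal distance between clog and clog_block below 0.012 m and z of clog in the frame of clog_block between 0.008 and 0.016 m and contact force between the fingers and clog below 0.05 N and angle between the x axis of clog and the x axis of clog_block, either way round below 0.2 rad and x of clog_toe in the frame of clog_block above 0.02 m and horizontal distance between boat and boat_block below 0.012 m and z of boat in the frame of boat_block between 0.008 and 0.016 m and contact force between the fingers and boat below 0.05 N and angle between the x axis of boat and the x axis of boat_block, either way round below 0.2 rad and x of boat_bow in the frame of boat_block above 0.02 m); the robot touches nothing.
It fails at once if the lighthouse falls or is thrown: it moves faster than 0.7 m/s while no finger touches it (a drop of about 25 mm) (linear speed of lighthouse above 0.7 m/s and contact force between the fingers and lighthouse below 0.05 N).
It fails at once if the snow globe falls or is thrown: it moves faster than 0.7 m/s while no finger touches it (a drop of about 25 mm) (linear speed of snow_globe above 0.7 m/s and contact force between the fingers and snow_globe below 0.05 N).
It fails at once if the clog falls or is thrown: it moves faster than 0.7 m/s while no finger touches it (a drop of about 25 mm) (linear speed of clog above 0.7 m/s and contact force between the fingers and clog below 0.05 N).
It fails at once if the boat falls or is thrown: it moves faster than 0.7 m/s while no finger touches it (a drop of about 25 mm) (linear speed of boat above 0.7 m/s and contact force between the fingers and boat below 0.05 N).
It also fails if it takes over 104 s, if anything falls off the work surface, if the arm or the gripper's body presses on something with over 40 N, if the wrist force passes 120 N, or if a joint passes its speed limit or range.

### The arm

A 6-joint arm with a two-finger parallel gripper is mounted at the origin on the work surface. World frame = base frame: x ahead of the robot, y to its left, z up, the work surface at z = 0. Lengths are in m, angles in rad, forces in N, time in s.
With the tool pointing down it reaches from about 0.275 to 0.825 m from the base axis. Payload 4.9 kg.
Tool frame: the origin (TCP) lies midway between the tips of the shut fingers; the grasp point (between the pads) lies 19 mm behind it; z points along the fingers, y is the line along which they close (so a half turn about z gives the same grasp; the last joint's range is limited). The gripper opens to 85 mm and grips with 20 to 120 N. Pads are 22 mm wide; open, the fingers measure 114 mm over their backs; the gripper's body (76 mm by 85 mm) begins 54 mm behind the grasp point. The pads swing forward as they close: fully open they stand 13 mm farther back than shut.
Start: joints at [1.003, 0.326, -0.193, 1.052, 0, 1.437], TCP at [0.231, 0.499, 0.202] pointing down, gripper open.
Joint ranges: [-2.65, 2.65], [-0.97, 1.79], [-1.3, 1.35], [-1.93, 2.1], [-1.47, 1.37], [-3.14, 3.14]. Speed limits (rad/s): [2.57, 2.57, 3.14, 3.14, 3.14, 3.14].

### API

Orientations are given as a 3x3 rotation matrix whose columns are the frame's x, y, z axes.
In Python, from bench import arm gives the robot as it stands.
- The arm moves only by the tool arm_command, never from a script. Its argument "moves" is a list that holds one entry, the list of rows, each a list of 7 numbers: the shift along the world's x, y, z normalised to -1 to 1, where 1 is 20 mm, then the turn, a rotation vector about the world's x, y, z normalised to -1 to 1, where 1 is 10 degrees, then the opening, from 0 (shut) to 1 (fully open). A call has 1 to 10 rows; each row shifts and turns the commanded pose from where the row before left it; what a row does not reach is not made up. A row lasts 1/8 s, in which the tool goes at most 62.5 mm and 10.7 degrees, less where a joint would pass 70% of its speed; a pose out of reach is approached as far as the arm can. A call with a number of a shift or a turn outside -1 to 1 is refused whole. A call with a gripper value outside its range is refused whole. The fingers move at their own pace and stop on an object; "force" is the grip in N (left out, the last holds). Time passes only in rows, so rows that do not move let the fingers close. It gives the time, the measured TCP pose, the force, the opening and the grip force at its end, in the units of the state.
- arm.sense(): the state, without advancing time (a new reading comes with each control period).
- arm.grab_frame(name): name is "side" or "top" or "wrist"; returns the picture (420x560x3 uint8, blue, green, red); there is no depth.
- arm.camera_params(name): a dict with "intrinsics" (3x3 intrinsics, pixels), "rvec" (rotation vector, rad) and "tvec" (3), from world to camera coordinates, as OpenCV has them; the wrist camera has in their place "tool_from_camera" (4x4, takes a point from camera to tool coordinates, whose origin is the TCP and whose axes are the flange's). Camera axes: x right, y down, z forward; pixel columns grow to the right and rows downward; lengths in m; the calibration is good to about 2 mm. A picture is of the moment at which its call begins: read the wrist's pose just before it. camera_params takes no time and is no camera call.
- arm.hand_in(): hands the job in; it is judged then, once.
The state is a dict: "t": time; "joints": joint angles; "joint_vel": joint speeds; "joint_torque": joint torques, N m; "position": TCP position; "orientation": TCP orientation; "force": force on the tool from outside, world axes, zero at the start; "ft_torque": the same for the moment, N m; "finger_gap": finger opening in m; "gripper_force": force on a finger pad.
Only numpy, scipy, OpenCV 4.12 (cv2) and the standard library are available. Lean on these libraries where they do the work, as an engineer would, in place of code of your own. Each camera call takes 0.05 s, during which the arm holds its last target. There are 200 camera calls.

## Working session

There is one attempt and no reset: what is moved stays moved. The work goes in short steps, Python scripts to look and compute and a tool call to move; the robot and the scene stay as the last step left them, time stands still between calls to the robot, and variables do not carry over. Pictures are saved under pics/ and viewed, at most 14 in all, crops included, and the job is handed in when it is done.

Besides the shell and the picture viewer there is one more tool, called after "Emit:" as a command line: name --argument value ..., lists and objects as JSON in quotes. arm_command: Moves the arm, as the interface text tells. Its arguments: {"type":"object","properties":{"moves":{"type":"array","items":{"type":"array","items":{"type":"array","items":{"type":"number"}}}},"force":{"type":"number"}},"required":["moves"]}

```bash
ls; mkdir -p pics
python3 - <<'E'
from bench import arm
import cv2,numpy as np
for n in ["top","side"]:
    cv2.imwrite(f"pics/{n}0.png",arm.grab_frame(n)); p=arm.camera_params(n); R=cv2.Rodrigues(np.array(p["rvec"]))[0]
    print(n,np.round(p["intrinsics"],1).tolist(),"cam pos",(-R.T@np.array(p["tvec"]).ravel()).round(3))
print(np.round(arm.camera_params("wrist")["tool_from_camera"],3)); s=arm.sense(); print(s["t"],s["position"],np.round(s["orientation"],3),s["finger_gap"])
E
```

```text
pics
top [[469.8, 0.0, 277.8], [0.0, 469.8, 213.9], [0.0, 0.0, 1.0]] cam pos [0.279 0.081 1.244]
side [[492.6, 0.0, 283.3], [0.0, 492.6, 212.7], [0.0, 0.0, 1.0]] cam pos [-0.207 -0.559  1.008]
[[-0.    -0.962 -0.272  0.069]
 [ 1.    -0.    -0.    -0.002]
 [ 0.    -0.272  0.962 -0.172]
 [ 0.     0.     0.     1.   ]]
0.1 [0.23087313 0.49859205 0.20159253] [[-0.907  0.42  -0.001]
 [ 0.42   0.907 -0.001]
 [ 0.    -0.002 -1.   ]] 0.08558858182673332
```

View pics/top0.png

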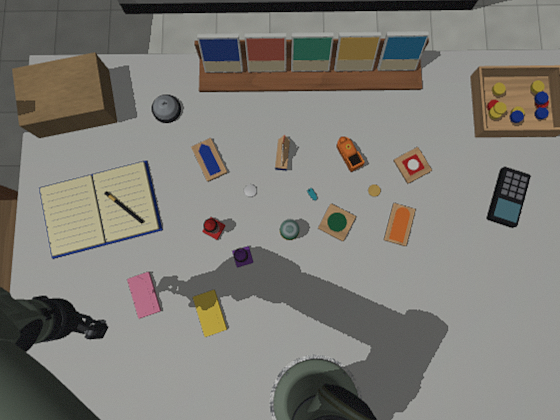

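View pics/side0.png

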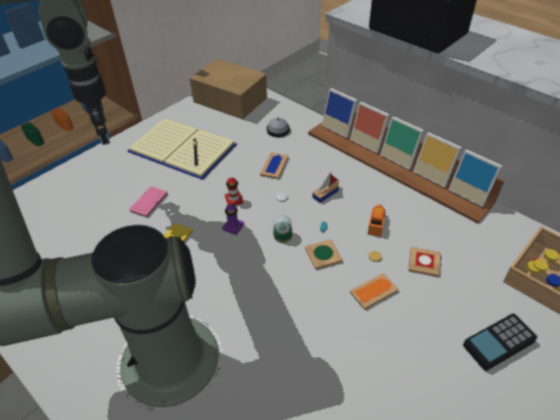

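The top view, with image up = +x and left = +y, shows these pixels:

| Thing | Top view pixel |
|---|---|
| red lighthouse | (213,228) |
| purple look-alike | (243,257) |
| globe | (289,230) |
| boat | (282,152) |
| clog | (348,152) |
| boat block, blue outline | (209,159) |
| lighthouse block | (412,165) |
| globe block | (337,222) |
| clog block | (400,224) |
| decoy blocks, pink and yellow | (143,294), (210,312) |

The side view agrees with this layout.

Things that could be mistaken for the targets:
- **Lighthouse:** red (213,228) or purple (243,257). I choose the red one.
- **Boat block:** blue (209,159), pink or yellow. I choose the blue one.
- **Globe:** (289,230) or the grey bell (166,108). I choose (289,230).

Next I take one close crop to check these choices and the facing directions.

```bash
cat > h.py <<'E'
import cv2,numpy as np
from bench import arm
def cam(n,s=None):
    p=arm.camera_params(n);K=np.array(p["intrinsics"])
    if n=="wrist":
        s=s or arm.sense();T=np.eye(4);T[:3,:3]=s["orientation"];T[:3,3]=s["position"];T=T@np.array(p["tool_from_camera"]);return K,T[:3,:3],T[:3,3]
    R=cv2.Rodrigues(np.array(p["rvec"]))[0];return K,R.T,-R.T@np.array(p["tvec"]).ravel()
def ray(c,uv):
    K,R,o=c;d=R@np.linalg.solve(K,np.array([uv[0],uv[1],1.]));return o,d/np.linalg.norm(d)
def plane(c,uv,z):
    o,d=ray(c,uv);return o+d*(z-o[2])/d[2]
def tri(c1,p1,c2,p2):
    o1,d1=ray(c1,p1);o2,d2=ray(c2,p2);t=np.linalg.lstsq(np.stack([d1,-d2],1),o2-o1,rcond=None)[0]
    a,b=o1+d1*t[0],o2+d2*t[1];return (a+b)/2,np.linalg.norm(a-b)
def proj(c,P):
    K,R,o=c;q=K@(R.T@(np.asarray(P,float)-o));return q[:2]/q[2]
HSV={"red":((172,110,60),(6,255,255)),"orange":((6,150,100),(16,255,255)),"blue":((108,110,50),(128,255,255)),"green":((68,90,30),(88,255,200)),"wood":((8,50,120),(22,150,255))}
def mask(im,k):
    h=cv2.cvtColor(im,cv2.COLOR_BGR2HSV);a,b=HSV[k]
    if a[0]>b[0]: return cv2.inRange(h,(a[0],*a[1:]),(180,*b[1:]))|cv2.inRange(h,(0,*a[1:]),b)
    return cv2.inRange(h,a,b)
def blobs(im,k,roi,amin=15):
    m=mask(im,k);r=np.zeros_like(m);x0,y0,x1,y1=roi;r[y0:y1,x0:x1]=m[y0:y1,x0:x1]
    n,l,st,ce=cv2.connectedComponentsWithStats(r)
    return [(l==i,st[i],ce[i]) for i in range(1,n) if st[i][4]>=amin]
E
python3 - <<'E'
from h import *
t=cv2.imread("pics/top0.png");s=cv2.imread("pics/side0.png")
cv2.imwrite("pics/crop_top.png",cv2.resize(t[125:275,185:445],None,fx=3,fy=3,interpolation=cv2.INTER_CUBIC))
for n,im,roi in(("top",t,(180,125,440,275)),("side",s,(215,145,450,310))):
    for k in HSV:
        for m,st,ce in blobs(im,k,roi):
            c=cv2.findContours(m.astype(np.uint8),cv2.RETR_EXTERNAL,cv2.CHAIN_APPROX_NONE)[0][0];print(n,k,st[4],ce.round(1),plane(cam(n),ce,.012).round(3)[:2],"bb",st[:4])
E
```

```text
top red 165 [412.5 164.3] [ 0.613 -0.273] bb [402 154  22  22]
top red 247 [212.9 227.6] [0.445 0.264] bb [203 217  22  23]
top orange 352 [347.9 151.2] [ 0.651 -0.1  ] bb [337 137  27  34]
top orange 480 [399.6 224.3] [ 0.45 -0.23] bb [389 207  21  36]
top blue 322 [208.8 159.5] [0.632 0.278] bb [199 145  21  30]
top green 259 [336.6 221.6] [ 0.459 -0.064] bb [328 213  18  18]
top green 21 [288.4 236.3] [0.42  0.064] bb [281 232  17   7]
top wood 207 [280.  154.5] [0.644 0.084] bb [275 135  13  33]
top wood 440 [208.1 158.7] [0.634 0.28 ] bb [191 138  36  43]
top wood 474 [412.3 164.4] [ 0.613 -0.272] bb [394 147  38  36]
top wood 106 [373.6 189.8] [ 0.544 -0.165] bb [368 184  12  13]
top wood 396 [398.7 223.7] [ 0.452 -0.228] bb [384 203  31  43]
top wood 490 [336.1 222. ] [ 0.458 -0.063] bb [318 204  37  37]
side red 32 [332.1 179.8] [0.692 0.093] bb [330 176   6   8]
side red 38 [231.  180.5] [0.488 0.319] bb [227 178   9   6]
side red 115 [233.6 198.9] [0.438 0.255] bb [225 192  18  13]
side red 132 [424.5 260.1] [ 0.609 -0.276] bb [416 252  18  16]
side orange 283 [376.6 220.8]
[... 364 characters left out ...]
en 94 [282.1 235.1] [0.429 0.054] bb [274 230  17  10]
side green 165 [322.9 252.4] [ 0.455 -0.066] bb [315 247  17  12]
side wood 1156 [397.7 171.4] [ 0.855 -0.032] bb [336 145 114  60]
side wood 841 [435.2 159.4] [ 0.979 -0.088] bb [416 145  34  38]
side wood 231 [274.  165.1] [0.626 0.271] bb [260 152  28  25]
side wood 80 [320.5 191.7] [0.629 0.086] bb [313 186  16  12]
side wood 54 [374.8 213.6] [ 0.661 -0.085] bb [368 204  18  28]
side wood 417 [322.8 253.8] [ 0.452 -0.068] bb [305 240  37  29]
side wood 468 [424.4 261. ] [ 0.606 -0.277] bb [409 247  32  28]
side wood 111 [374.6 255.7] [ 0.536 -0.172] bb [369 251  13  11]
side wood 427 [373.5 290.8] [ 0.444 -0.234] bb [350 273  48  35]
```

View pics/crop_top.png

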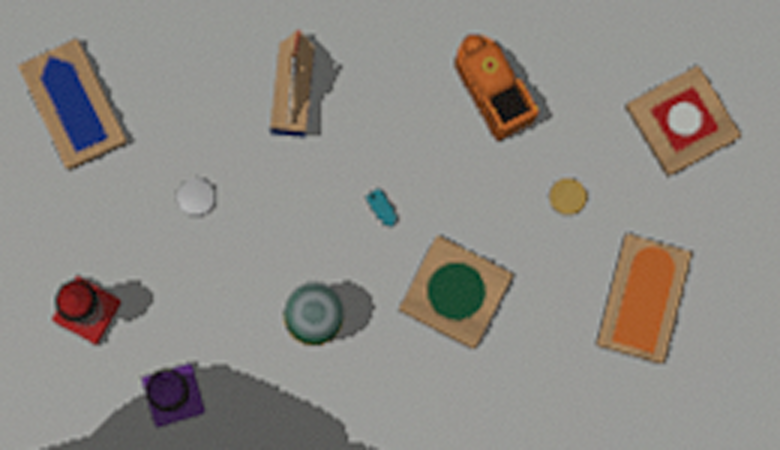

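The crop confirms the choices, in crop pixels:
- **Boat:** bow up at (297,35), blue stern at (288,132).
- **Clog:** toe at (473,40), heel opening at (512,105).
- **Boat block:** bow at (57,58).
- **Clog block:** round toe at (655,250).
- **Lighthouse:** red at (80,305); the purple one is at (172,390).

Run:
```python
from h import *
t=cv2.imread("pics/top0.png");s=cv2.imread("pics/side0.png");T,S=cam("top"),cam("side")
for n,a,b in(("globe blk",(336.6,221.6),(322.9,252.4)),("clog blk",(399.6,224.3),(373.1,289.4)),("boat blk",(208.8,159.5),(273.7,164)),("lh blk",(412.5,164.3),(424.5,260.1)),("globe foot?",(289,233),(282.1,235.1)),("lh roof",(210.5,224.5),(231,180.5))):
    P,e=tri(T,a,S,b);print(n,P.round(4),"miss",round(e,4))
for n,k,roi,z in(("clog","orange",(330,130,370,175),.03),("clogblk","orange",(380,200,420,250),.012),("boatblk","blue",(190,140,230,190),.012),("boat","wood",(268,130,295,175),.024),("lhblk","wood",(390,140,440,190),.012),("lhblk red","red",(390,140,440,190),.012),("lh","red",(195,210,235,245),.014),("boatblk wood","wood",(185,130,230,190),.012),("clogblk wood","wood",(375,195,420,250),.012)):
    m=max(blobs(t,k,roi),key=lambda b:b[1][4])[0];v,u=np.nonzero(m);W=np.array([plane(T,(a,b),z)[:2] for a,b in zip(u,v)])
    r=cv2.minAreaRect((W*1000).astype(np.float32));ev=np.linalg.eigh(np.cov(W.T))[1][:,1]
    print(n,"mean",W.mean(0).round(4),"rect",np.round(r[0],1),np.round(r[1],1),round(r[2],1),"pca deg",round(np.degrees(np.arctan2(ev[1],ev[0]))%180,1))
```

```text
globe blk [ 0.4587 -0.0642  0.0081] miss 0.0015
clog blk [ 0.4499 -0.2304  0.0085] miss 0.0019
boat blk [0.6326 0.2784 0.008 ] miss 0.0007
lh blk [ 0.6144 -0.2742  0.006 ] miss 0.001
globe foot? [0.4319 0.0607 0.0042] miss 0.0043
lh roof [0.4433 0.2608 0.0772] miss 0.0028
clog mean [ 0.646  -0.0974] rect [643.5 -99.8] [93.  44.7] 28.7 pca deg 26.6
clogblk mean [ 0.4501 -0.2302] rect [ 451.7 -230.5] [38.1 92. ] 72.8 pca deg 163.1
boatblk mean [0.6319 0.2775] rect [634.  278.8] [88.1 29. ] 26.4 pca deg 25.9
boat mean [0.6404 0.0842] rect [650.4  81.4] [32.2 89.2] 89.4 pca deg 0.7
lhblk mean [ 0.613  -0.2723] rect [ 613.  -272.5] [74.4 75.5] 27.9 pca deg 91.6
lhblk red mean [ 0.6133 -0.2729] rect [ 613.4 -273.5] [45.1 44.6] 27.8 pca deg 60.8
lh mean [0.445  0.2633] rect [445.8 264.2] [51.9 45.2] 61.2 pca deg 48.9
boatblk wood mean [0.6343 0.2796] rect [633.5 279.2] [106.4  59.1] 25.3 pca deg 25.1
clogblk wood mean [ 0.452  -0.2278] rect [ 450.9 -229.2] [ 59.3 104.1] 73.0 pca deg 162.1
```

Emit:
arm_command --moves '[[[0.88, -0.99, 0, 0, 0, -0.2, 1], [0.88, -0.99, 0, 0, 0, -0.2, 1], [0.88, -0.99, 0, 0, 0, 0, 1], [0.88, -0.99, 0, 0, 0, 0, 1], [0.88, -0.99, 0, 0, 0, 0, 1], [0.88, -0.99, 0, 0, 0, 0, 1], [0.88, -0.99, 0, 0, 0, 0, 1], [0.88, -0.99, 0, 0, 0, 0, 1], [0.88, -0.99, 0, 0, 0, 0, 1], [0.88, -0.99, 0, 0, 0, 0, 1]]]' --force 40

```text
t: 1.35
position: [0.4074, 0.3002, 0.2019]
orientation: [[-0.876, 0.483, -0.001], [0.483, 0.876, -0.0], [0.0, -0.001, -1.0]]
force: [0.1, 0.9, 0.4]
finger_gap: 0.0857
gripper_force: 0.0
```

Emit:
arm_command --moves '[[[0.9, -1, 0, 0, 0, 0, 1], [0.9, -1, 0, 0, 0, 0, 1], [0, 0, 0, 0, 0, 0, 1]]]'

```text
t: 1.72
position: [0.4438, 0.26, 0.2019]
orientation: [[-0.875, 0.485, -0.001], [0.485, 0.875, -0.0], [0.0, -0.001, -1.0]]
force: [0.1, -0.1, -0.8]
finger_gap: 0.0855
gripper_force: 0.0
```

Run:
```python
from h import *
s=arm.sense();im=arm.grab_frame("wrist");cv2.imwrite("pics/w1.png",im);c=cam("wrist",s);print(s["t"],s["position"],np.round(s["orientation"],3).tolist())
for m,st,ce in blobs(im,"red",(0,0,560,420),100): print(st,ce,plane(c,ce,.014))
```

```text
1.725 [0.44384741 0.25995466 0.20186422] [[-0.875, 0.485, -0.001], [0.485, 0.875, -0.0], [0.0, -0.001, -1.0]]
[255 144  47  47 980] [277.96122449 157.03469388] [0.4333896  0.26677656 0.014     ]
[261 167  36  34 949] [278.44678609 183.19494204] [0.45616987 0.25473132 0.014     ]
```

View pics/w1.png

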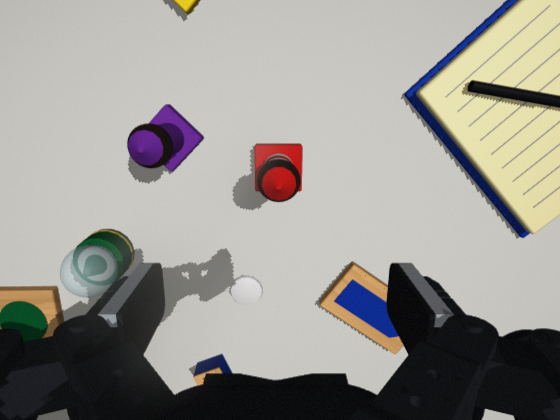

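The wrist view shows the red lighthouse with its foot's far edge from (254,144) to (302,143), square to the tool. The roof tip is at (279,182), and the purple look-alike is at (165,140).

Run:
```python
from h import *
s=arm.sense();c=cam("wrist",s);T=cam("top")
a,b=plane(c,(254,144),.014),plane(c,(302.5,144),.014);d=b-a;L=np.hypot(*d[:2]);n=np.array([-d[1],d[0]])/L
m=(a+b)[:2]/2;print(a,b,L,"yaw",np.degrees(np.arctan2(d[1],d[0])));print("centre",m+.023*n,m-.023*n)
print("roof on z=.09",plane(c,(279,182),.09),"two-view",tri(c,(279,182),T,(210.5,224.5)))
```

```text
[0.41053446 0.25351509 0.014     ] [0.43290658 0.29394101 0.014     ] 0.04620353399821119 yaw 61.039406232037045
centre [0.4015966  0.28486484] [0.44184443 0.26259127]
roof on z=.09 [0.43931142 0.26410412 0.09      ] two-view (array([0.44533898, 0.26172255, 0.06435682]), np.float64(0.0018021050505610827))
```

Emit:
arm_command --moves '[[[-0.15, 0.17, -1, 0, 0, 0, 1], [0, 0, -1, 0, 0, 0, 1], [0, 0, -1, 0, 0, 0, 1], [0, 0, -1, 0, 0, 0, 1], [0, 0, -1, 0, 0, 0, 1], [0, 0, -1, 0, 0, 0, 1], [0, 0, -1, 0, 0, 0, 1], [0, 0, -1, 0, 0, 0, 1], [0, 0, -0.9, 0, 0, 0, 1], [0, 0, 0, 0, 0, 0, 0]]]'

```text
t: 3.02
position: [0.438, 0.2646, 0.0231]
orientation: [[-0.876, 0.481, -0.003], [0.481, 0.876, -0.001], [0.002, -0.003, -1.0]]
force: [-0.9, 0.0, -0.1]
finger_gap: 0.07
gripper_force: 0.0
```

Emit:
arm_command --moves '[[[0, 0, 0, 0, 0, 0, 0], [0, 0, 0, 0, 0, 0, 0], [0, 0, 0, 0, 0, 0, 0], [0, 0, 0, 0, 0, 0, 0]]]'

```text
t: 3.52
position: [0.4407, 0.2649, 0.0253]
orientation: [[-0.876, 0.483, 0.001], [0.483, 0.876, 0.001], [-0.001, 0.002, -1.0]]
force: [-1.0, 0.1, 5.6]
finger_gap: 0.0328
gripper_force: 39.1
```

Emit:
arm_command --moves '[[[0, 0, 0.3, 0, 0, 0, 0], [0, 0, 0.7, 0, 0, 0, 0], [0, 0, 1, 0, 0, 0, 0], [0, 0, 1, 0, 0, 0, 0], [0, 0, 1, 0, 0, 0, 0], [0, 0, 1, 0, 0, 0, 0], [0.2, -0.5, 0.5, 0, 0, 0, 0], [0.3, -0.9, 0, 0, 0, -0.1, 0]]]'

```text
t: 4.53
position: [0.451, 0.2362, 0.1355]
orientation: [[-0.868, 0.497, 0.002], [0.497, 0.868, 0.0], [-0.002, 0.001, -1.0]]
force: [0.6, 0.5, -2.0]
finger_gap: 0.0329
gripper_force: 39.9
```

Emit:
arm_command --moves '[[[0.3, -1, 0, 0, 0, -0.15, 0], [0.3, -1, 0, 0, 0, -0.15, 0], [0.3, -1, 0, 0, 0, -0.15, 0], [0.3, -1, 0, 0, 0, -0.15, 0], [0.3, -1, 0, 0, 0, -0.15, 0], [0.3, -1, 0, 0, 0, -0.15, 0], [0.3, -1, 0, 0, 0, -0.15, 0], [0.3, -1, 0, 0, 0, -0.15, 0], [0.3, -1, 0, 0, 0, -0.15, 0], [0.3, -1, 0, 0, 0, -0.15, 0]]]'

```text
t: 5.78
position: [0.51, 0.0351, 0.1342]
orientation: [[-0.708, 0.706, -0.001], [0.706, 0.708, -0.0], [0.0, -0.001, -1.0]]
force: [0.4, 0.6, -2.3]
finger_gap: 0.0327
gripper_force: 39.9
```

Emit:
arm_command --moves '[[[0.3, -1, 0, 0, 0, -0.15, 0], [0.3, -1, 0, 0, 0, -0.15, 0], [0.3, -1, 0, 0, 0, -0.15, 0], [0.3, -1, 0, 0, 0, -0.15, 0], [0.3, -1, 0, 0, 0, -0.15, 0], [0.3, -1, 0, 0, 0, -0.15, 0], [0.3, -1, 0, 0, 0, -0.15, 0], [0.3, -1, 0, 0, 0, -0.15, 0], [0.3, -1, 0, 0, 0, -0.15, 0], [0.3, -1, 0, 0, 0, -0.15, 0]]]'

```text
t: 7.02
position: [0.5706, -0.1649, 0.1342]
orientation: [[-0.501, 0.866, -0.0], [0.866, 0.501, 0.0], [0.0, 0.0, -1.0]]
force: [0.2, -0.3, -2.7]
finger_gap: 0.0332
gripper_force: 39.9
```

Emit:
arm_command --moves '[[[0.4, -1, 0, 0, 0, -0.2, 0], [0.4, -1, 0, 0, 0, 0, 0], [0.4, -1, 0, 0, 0, 0, 0], [0.4, -1, 0, 0, 0, 0, 0], [0.4, -1, 0, 0, 0, 0, 0], [0.1, -0.4, 0, 0, 0, 0, 0], [0, 0, 0, 0, 0, 0, 0]]]'

```text
t: 7.9
position: [0.6119, -0.2719, 0.1339]
orientation: [[-0.471, 0.882, -0.001], [0.882, 0.471, 0.001], [0.001, -0.0, -1.0]]
force: [0.6, 0.1, -1.7]
finger_gap: 0.033
gripper_force: 39.9
```

Run:
```python
from h import *
s=arm.sense();im=arm.grab_frame("wrist");c=cam("wrist",s);print(s["t"],s["position"],np.round(s["orientation"],3).tolist())
for p,q in (("blk c top",(.613,-.273,.012)),("tcp",s["position"])): print(p,proj(c,q))
for k in("wood","red"):
  for m,st,ce in blobs(im,k,(0,0,560,420),200): print(k,st,ce.round(1),plane(c,ce,.012).round(4))
cv2.imwrite("pics/w2.png",im)
```

```text
7.9 [ 0.61191045 -0.2719386   0.13393142] [[-0.471, 0.882, -0.001], [0.882, 0.471, 0.001], [0.001, -0.0, -1.0]]
blk c top [277.3230412  186.11795445]
tcp [277.60531967 240.29519664]
wood [  22    0  166  115 4174] [116.3  51.3] [ 0.4617 -0.2392  0.012 ]
wood [ 227  139   97   92 3335] [275.1 161.2] [ 0.602  -0.2561  0.012 ]
wood [539 322  21  42 445] [552.5 343.7] [ 0.9029 -0.2849  0.012 ]
red [ 230  159   89  111 5241] [274.1 208.4] [ 0.6195 -0.2907  0.012 ]
red [245 243  60  17 273] [274.2 248.6] [ 0.6361 -0.3218  0.012 ]
red [ 236  275   79   69 4222] [275.4 308.6] [ 0.6638 -0.3716  0.012 ]
```

View pics/w2.png

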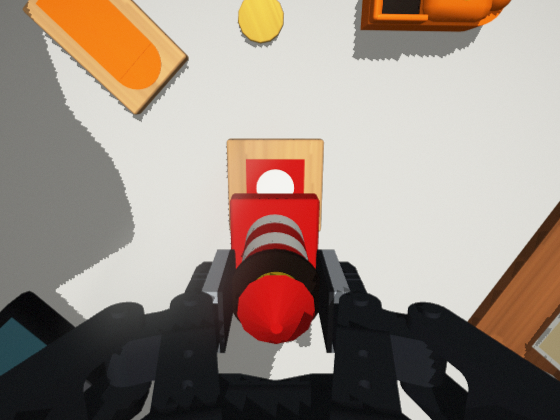

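```bash
cat >> h.py <<'E'
def edge(c,p,q,z,depth):
    a,b=plane(c,p,z)[:2],plane(c,q,z)[:2];d=b-a;L=np.hypot(*d);n=np.array([d[1],-d[0]])/L
    return ((a+b)/2+depth*n).round(4),round(L,4),round(np.degrees(np.arctan2(d[1],d[0])),1)
E
python3 - <<'E'
from h import *
c=cam("wrist");print(edge(c,(228,139.5),(323.5,139.5),.012,.038),edge(c,(247,159.5),(305,159.5),.012,.023))
for z in(.116,.12,.124):print(z,edge(c,(230.5,195),(319.5,195),z,.023))
E
```

```text
(array([ 0.6122, -0.2737]), np.float64(0.0741), np.float64(28.1)) (array([ 0.6126, -0.2741]), np.float64(0.0457), np.float64(28.1))
0.116 (array([ 0.6129, -0.2761]), np.float64(0.0465), np.float64(28.1))
0.12 (array([ 0.6124, -0.2751]), np.float64(0.0455), np.float64(28.1))
0.124 (array([ 0.6119, -0.2742]), np.float64(0.0446), np.float64(28.1))
```

Emit:
arm_command --moves '[[[0, 0, -1, 0, 0, 0, 0], [0, 0, -1, 0, 0, 0, 0], [0, 0, -1, 0, 0, 0, 0], [0, 0, -1, 0, 0, 0, 0], [0, 0, -0.4, 0, 0, 0, 0], [0, 0, -0.25, 0, 0, 0, 0], [0, 0, 0, 0, 0, 0, 0]]]'

```text
t: 8.82
position: [0.6123, -0.2714, 0.0416]
orientation: [[-0.472, 0.882, 0.0], [0.882, 0.472, -0.0], [-0.0, 0.0, -1.0]]
force: [0.5, -0.3, -1.5]
finger_gap: 0.0328
gripper_force: 40.0
```

Emit:
arm_command --moves '[[[0, 0, -0.12, 0, 0, 0, 0], [0, 0, -0.1, 0, 0, 0, 0], [0, 0, 0, 0, 0, 0, 0]]]'

```text
t: 9.2
position: [0.6125, -0.2719, 0.0376]
orientation: [[-0.472, 0.882, 0.001], [0.882, 0.472, -0.001], [-0.001, 0.0, -1.0]]
force: [-0.6, 0.1, 2.0]
finger_gap: 0.0327
gripper_force: 40.1
```

Emit:
arm_command --moves '[[[0, 0, 0, 0, 0, 0, 0.45], [0, 0, 0, 0, 0, 0, 0.7], [0, 0, 0, 0, 0, 0, 1], [0, 0, 0, 0, 0, 0, 1], [0, 0, 0.5, 0, 0, 0, 1], [0, 0, 1, 0, 0, 0, 1], [0, 0, 1, 0, 0, 0, 1], [0, 0, 1, 0, 0, 0, 1], [0, 0, 1, 0, 0, 0, 1], [0, 0, 1, 0, 0, 0, 1]]]'

```text
t: 10.45
position: [0.6123, -0.2716, 0.1484]
orientation: [[-0.472, 0.882, 0.001], [0.882, 0.472, -0.0], [-0.001, 0.0, -1.0]]
force: [-0.6, 0.6, 0.4]
finger_gap: 0.0853
gripper_force: 0.0
```

Emit:
arm_command --moves '[[[0, 0.8, 1, 0, 0, 1, 1], [0, 1, 1, 0, 0, 1, 1], [0.2, 1, 0.5, 0, 0, 1, 1], [0.2, 1, 0, 0, 0, 1, 1], [0.2, 1, 0, 0, 0, 1, 1], [0.2, 1, 0, 0, 0, 1, 1], [0.2, 1, 0, 0, 0, 1, 1], [0.2, 1, 0, 0, 0, 1, 1], [0.2, 0.8, 0, 0, 0, 0.9, 1], [0, 0, 0, 0, 0, 0, 1]]]'

```text
t: 11.7
position: [0.6405, -0.0986, 0.1976]
orientation: [[-0.89, -0.456, 0.001], [-0.456, 0.89, -0.0], [-0.001, -0.001, -1.0]]
force: [0.2, -0.1, 0.1]
finger_gap: 0.0857
gripper_force: 0.0
```

Run:
```python
from h import *
s=arm.sense();im=arm.grab_frame("wrist");cv2.imwrite("pics/w3.png",im);c=cam("wrist",s);print(s["t"],s["position"],np.round(s["orientation"],3).tolist())
for m,st,ce in blobs(im,"orange",(0,0,560,420),300): print(st,ce.round(1),plane(c,ce,.03))
```

```text
11.7 [ 0.64046764 -0.09855491  0.19761525] [[-0.89, -0.456, 0.001], [-0.456, 0.89, -0.0], [-0.001, -0.001, -1.0]]
[ 249  125   43  101 2682] [270.3 178.3] [ 0.64571273 -0.10247648  0.03      ]
[   0  241  104   75 4206] [ 46.6 280.7] [ 0.84040892 -0.25396254  0.03      ]
[ 148  317  161   63 4152] [218.1 354. ] [ 0.8403366  -0.06569059  0.03      ]
```

View pics/w3.png

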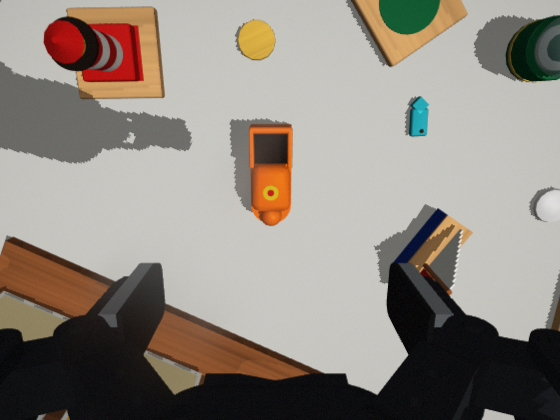

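The wrist view shows the lighthouse standing on its block at (105,50). The clog is square to the tool, with its heel edge from (250,126) to (292,126) and its toe at (271,224).

Run:
```python
from h import *
c=cam("wrist");T=cam("top");print(edge(c,(250,126),(292.5,126),.04,.047))
print("toe z.012",plane(c,(271,225),.012));print("heel2view h:",tri(c,(271,126),T,(356.5,168)))
print(plane(T,(356.5,168.),.035))
```

```text
(array([ 0.644 , -0.1029]), np.float64(0.0366), np.float64(117.0))
toe z.012 [ 0.69144577 -0.07964175  0.012     ]
heel2view h: (array([ 0.60513212, -0.12311759,  0.00674519]), np.float64(0.0015297424510139954))
[ 0.59821383 -0.11794125  0.035     ]
```

Emit:
arm_command --moves '[[[0.22, -0.17, -1, 0, 0, 0, 1], [0, 0, -1, 0, 0, 0, 1], [0, 0, -1, 0, 0, 0, 1], [0, 0, -1, 0, 0, 0, 1], [0, 0, -1, 0, 0, 0, 1], [0, 0, -1, 0, 0, 0, 1], [0, 0, -1, 0, 0, 0, 1], [0, 0, -1, 0, 0, 0, 1], [0, 0, -1, 0, 0, 0, 1], [0, 0, -0.6, 0, 0, 0, 1]]]'

```text
t: 13.0
position: [0.644, -0.1038, 0.004]
orientation: [[-0.891, -0.454, -0.001], [-0.454, 0.891, 0.0], [0.001, 0.0, -1.0]]
force: [-0.8, -0.4, -0.6]
finger_gap: 0.0857
gripper_force: 0.0
```

Emit:
arm_command --moves '[[[0, 0, 0, 0, 0, 0, 0], [0, 0, 0, 0, 0, 0, 0], [0, 0, 0, 0, 0, 0, 0], [0, 0, 0, 0, 0, 0, 0], [0, 0, 0, 0, 0, 0, 0]]]'

```text
t: 13.62
position: [0.6456, -0.1032, 0.0062]
orientation: [[-0.89, -0.456, 0.002], [-0.456, 0.89, -0.001], [-0.002, -0.002, -1.0]]
force: [-0.8, -0.3, 6.1]
finger_gap: 0.0341
gripper_force: 40.9
```

Emit:
arm_command --moves '[[[0, 0, 0.5, 0, 0, 0, 0], [0, 0, 1, 0, 0, 0, 0], [0, 0, 1, 0, 0, 0, 0], [0, 0, 1, 0, 0, 0, 0], [0, 0, 1, 0, 0, 0, 0]]]'

```text
t: 14.25
position: [0.6442, -0.1028, 0.0956]
orientation: [[-0.89, -0.456, -0.001], [-0.456, 0.89, 0.0], [0.001, 0.0, -1.0]]
force: [0.8, 0.4, -0.5]
finger_gap: 0.0346
gripper_force: 40.3
```

Emit:
arm_command --moves '[[[-0.97, -0.64, 0, 0, 0, -0.44, 0], [-0.97, -0.64, 0, 0, 0, -0.44, 0], [-0.97, -0.64, 0, 0, 0, -0.44, 0], [-0.97, -0.64, 0, 0, 0, -0.44, 0], [-0.97, -0.64, 0, 0, 0, -0.44, 0], [-0.97, -0.64, 0, 0, 0, -0.44, 0], [-0.97, -0.64, 0, 0, 0, -0.44, 0], [-0.97, -0.64, 0, 0, 0, -0.44, 0], [-0.97, -0.64, 0, 0, 0, -0.44, 0], [-0.97, -0.64, 0, 0, 0, -0.44, 0]]]'

```text
t: 15.5
position: [0.4497, -0.2311, 0.0951]
orientation: [[-0.956, 0.292, -0.0], [0.292, 0.956, 0.0], [0.0, 0.0, -1.0]]
force: [-1.1, 0.0, -0.5]
finger_gap: 0.0344
gripper_force: 40.4
```

Emit:
arm_command --moves '[[[0, 0, 0, 0, 0, 0, 0]]]'

```text
t: 15.62
position: [0.4494, -0.2312, 0.0951]
orientation: [[-0.957, 0.291, -0.001], [0.291, 0.957, 0.0], [0.001, 0.0, -1.0]]
force: [-0.1, -0.4, -1.3]
finger_gap: 0.0344
gripper_force: 40.4
```

Run:
```python
from h import *
s=arm.sense();im=arm.grab_frame("wrist");cv2.imwrite("pics/w4.png",im);print(s["t"],s["position"],s["gripper_force"])
```

```text
15.625 [ 0.4494074  -0.2312081   0.09508691] 40.39708405500278
```

View pics/w4.png

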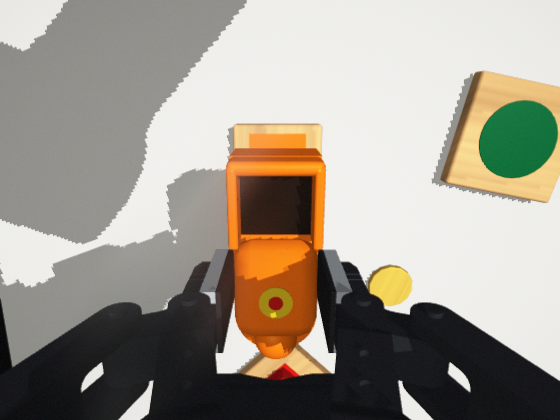

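Run:
```python
from h import *
c=cam("wrist");print("blk",edge(c,(234,125),(322,125),.012,.052),"outline",edge(c,(249,134),(306,134),.012,.047))
print("rim",edge(c,(228,160.5),(325,160.5),.129,.047),"bottom",edge(c,(233,149),(322,149),.091,.047))
```

```text
blk (array([ 0.4519, -0.2312]), np.float64(0.0587), np.float64(73.1)) outline (array([ 0.4527, -0.2318]), np.float64(0.0382), np.float64(73.1))
rim (array([ 0.4509, -0.2324]), np.float64(0.036), np.float64(73.1)) bottom (array([ 0.4519, -0.2321]), np.float64(0.0417), np.float64(73.1))
```

Emit:
arm_command --moves '[[[0, 0, -1, 0, 0, 0, 0], [0, 0, -1, 0, 0, 0, 0], [0, 0, -1, 0, 0, 0, 0], [0, 0, -0.5, 0, 0, 0, 0], [0, 0, -0.2, 0, 0, 0, 0], [0, 0, -0.1, 0, 0, 0, 0], [0, 0, 0, 0, 0, 0, 0]]]'

```text
t: 16.55
position: [0.451, -0.2311, 0.0193]
orientation: [[-0.957, 0.29, 0.001], [0.29, 0.957, -0.0], [-0.001, -0.0, -1.0]]
force: [0.1, -0.8, -0.1]
finger_gap: 0.0344
gripper_force: 40.4
```

Emit:
arm_command --moves '[[[0, 0, -0.06, 0, 0, 0, 0], [0, 0, 0, 0, 0, 0, 0]]]'

```text
t: 16.8
position: [0.451, -0.2312, 0.0182]
orientation: [[-0.957, 0.29, 0.001], [0.29, 0.957, -0.001], [-0.001, -0.0, -1.0]]
force: [-0.1, -0.2, 2.5]
finger_gap: 0.0344
gripper_force: 40.8
```

Emit:
arm_command --moves '[[[0, 0, 0, 0, 0, 0, 0.5], [0, 0, 0, 0, 0, 0, 0.8], [0, 0, 0, 0, 0, 0, 1], [0, 0, 0, 0, 0, 0, 1], [0, 0, 0.5, 0, 0, 0, 1], [0, 0, 1, 0, 0, 0, 1], [0, 0, 1, 0, 0, 0, 1], [0, 0, 1, 0, 0, 0, 1], [0, 0.5, 1, 0, 0, 0, 1], [0, 1, 1, 0, 0, 0, 1]]]'

```text
t: 18.05
position: [0.4508, -0.2012, 0.1291]
orientation: [[-0.957, 0.291, 0.001], [0.291, 0.957, -0.001], [-0.001, -0.0, -1.0]]
force: [-0.2, 0.7, 0.8]
finger_gap: 0.0856
gripper_force: 0.0
```

Emit:
arm_command --moves '[[[0, 1, 1, 0, 0, 1, 1], [0, 1, 1, 0, 0, 1, 1], [0, 1, 0.5, 0, 0, 1, 1], [-0.1, 1, 0, 0, 0, 1, 1], [-0.1, 1, 0, 0, 0, 1, 1], [-0.1, 1, 0, 0, 0, 1, 1], [-0.1, 1, 0, 0, 0, 1, 1], [-0.1, 1, 0, 0, 0, 1, 1], [-0.1, 1, 0, 0, 0, 0, 1], [-0.1, 1, 0, 0, 0, 0, 1]]]'

```text
t: 19.3
position: [0.4365, -0.0003, 0.1784]
orientation: [[-0.452, -0.892, 0.001], [-0.892, 0.452, -0.0], [-0.0, -0.001, -1.0]]
force: [0.0, 0.0, -0.5]
finger_gap: 0.0853
gripper_force: 0.0
```

Emit:
arm_command --moves '[[[-0.1, 1, 0, 0, 0, 0, 1], [-0.1, 1, 0, 0, 0, 0, 1], [-0.1, 1, 0, 0, 0, 0, 1], [0, 0, 0, 0, 0, 0, 1]]]'

```text
t: 19.8
position: [0.4304, 0.0598, 0.1783]
orientation: [[-0.45, -0.893, 0.001], [-0.893, 0.45, -0.0], [-0.0, -0.001, -1.0]]
force: [0.5, -0.0, -0.3]
finger_gap: 0.0852
gripper_force: 0.0
```

Run:
```python
from h import *
s=arm.sense();im=arm.grab_frame("wrist");cv2.imwrite("pics/w5.png",im);c=cam("wrist",s);print(s["t"],s["position"],np.round(s["orientation"],2).tolist())
for m,st,ce in blobs(im,"green",(0,0,560,420),200): print(st,ce.round(1),plane(c,ce,.03))
```

```text
19.8 [0.43037177 0.05984328 0.17826201] [[-0.45, -0.89, 0.0], [-0.89, 0.45, -0.0], [-0.0, -0.0, -1.0]]
[ 150   27   61   65 3048] [180.1  59. ] [ 0.45404226 -0.06304277  0.03      ]
```

View pics/w5.png

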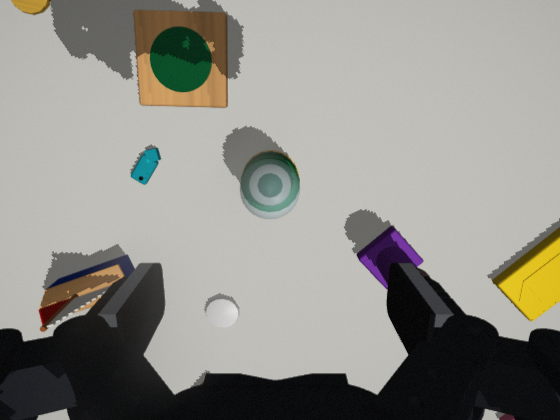

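Run:
```python
from h import *
c=cam("wrist");T=cam("top");S=cam("side")
print(plane(c,(270,188),.047),plane(T,(290,229.3),.047),tri(c,(270,187),T,(290,229.3)))
print("side foot",plane(S,(282.1,235.1),.015),"disc ctr",plane(c,(270,185),.03),"purple",plane(T,(243,257),.05),"w purple",plane(c,(391,262),.014))
print(edge(c,(134.5,10),(227.5,12),.012,.038))
P=(.43,.061);print([proj(c,(*P,z)).round() for z in (0,.03,.047,.072)])
```

```text
[0.43609831 0.05942055 0.047     ] [0.4345836  0.05997583 0.047     ] (array([0.43591933, 0.0598903 , 0.04086067]), np.float64(0.001064701961621953))
side foot [0.42684945 0.05281191 0.015     ] disc ctr [0.43695545 0.06056302 0.03      ] purple [0.36425397 0.18013008 0.05      ] w purple [0.36872073 0.18520958 0.014     ]
(array([ 0.4555, -0.0649]), np.float64(0.0759), np.float64(152.1))
[array([277., 175.]), array([277., 182.]), array([277., 186.]), array([278., 194.])]
```

Emit:
arm_command --moves '[[[0.27, 0, -1, 0, 0, 0, 1], [0, 0, -1, 0, 0, 0, 1], [0, 0, -1, 0, 0, 0, 1], [0, 0, -1, 0, 0, 0, 1], [0, 0, -1, 0, 0, 0, 1], [0, 0, -1, 0, 0, 0, 1], [0, 0, -1, 0, 0, 0, 1], [0, 0, -1, 0, 0, 0, 1], [0, 0, -0.65, 0, 0, 0, 1], [0, 0, 0, 0, 0, 0, 1]]]'

```text
t: 21.1
position: [0.4354, 0.0586, 0.0041]
orientation: [[-0.452, -0.892, -0.002], [-0.892, 0.452, -0.0], [0.001, 0.001, -1.0]]
force: [0.1, 0.2, -0.1]
finger_gap: 0.0851
gripper_force: 0.0
```

Emit:
arm_command --moves '[[[0, 0, 0, 0, 0, 0, 0], [0, 0, 0, 0, 0, 0, 0], [0, 0, 0, 0, 0, 0, 0], [0, 0, 0, 0, 0, 0, 0], [0, 0, 0, 0, 0, 0, 0]]]' --force 50

```text
t: 21.72
position: [0.4366, 0.0591, 0.0056]
orientation: [[-0.452, -0.892, 0.001], [-0.892, 0.452, -0.0], [-0.001, -0.001, -1.0]]
force: [-1.0, -0.9, 6.1]
finger_gap: 0.0479
gripper_force: 50.3
```

Emit:
arm_command --moves '[[[0, 0, 0.2, 0, 0, 0, 0], [0, 0, 0.5, 0, 0, 0, 0], [0, 0, 1, 0, 0, 0, 0], [0, 0, 1, 0, 0, 0, 0], [0, 0, 1, 0, 0, 0, 0], [0, 0, 0, 0, 0, 0, 0]]]'

```text
t: 22.48
position: [0.4374, 0.0591, 0.0802]
orientation: [[-0.452, -0.892, 0.003], [-0.892, 0.452, -0.0], [-0.001, -0.003, -1.0]]
force: [0.7, 0.1, -3.3]
finger_gap: 0.0475
gripper_force: 52.2
```

Run:
```python
from h import *
s=arm.sense();im=arm.grab_frame("wrist");cv2.imwrite("pics/w6.png",im);print(s["t"],s["position"],s["force"],s["finger_gap"])
```

```text
22.475 [0.43736832 0.05907386 0.08022177] [ 0.72232047  0.11920534 -3.26703935] 0.04752444017709535
```

View pics/w6.png

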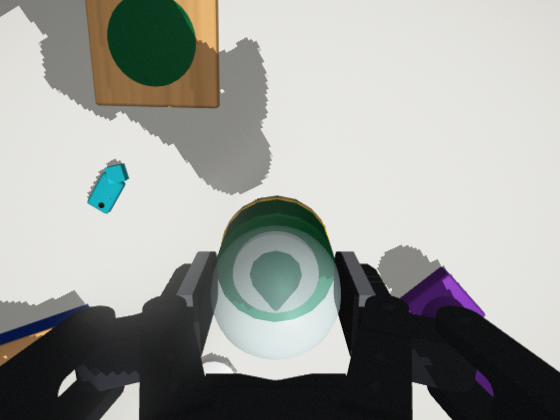

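Run:
```python
from h import *
c=cam("wrist");d=c[1]@np.array([0,1,0]);d=d[:2]/np.hypot(*d[:2])
for z in(.0746,.08,.1046):print(z,plane(c,(276,197),z)[:2]+.026*d)
for z in(.102,.122):print("dome ctr",plane(c,(276,297),z))
m=max(blobs(cv2.imread("pics/w6.png"),"green",(60,0,230,100),500),key=lambda b:b[1][4])[0].astype(np.uint8)
v=np.argwhere(m);
e=cv2.fitEllipse(cv2.convexHull(v[v[:,0]>2][:,::-1].astype(np.int32)));print(e,plane(c,e[0],.012))
```

```text
0.0746 [0.43775621 0.06144927]
0.08 [0.43710432 0.0601605 ]
0.1046 [0.43413461 0.05428942]
dome ctr [0.44349675 0.07278726 0.102     ]
dome ctr [0.43830368 0.06252438 0.122     ]
((150.96290588378906, 38.690162658691406), (84.56082916259766, 95.51657104492188), 153.30076599121094) [ 0.45569855 -0.0662084   0.012     ]
```

Emit:
arm_command --moves '[[[0.17, -0.8, 0, 0, 0, 0, 0], [0.17, -1, 0, 0, 0, 0, 0], [0.17, -1, 0, 0, 0, 0, 0], [0.17, -1, 0, 0, 0, 0, 0], [0.17, -1, 0, 0, 0, 0, 0], [0.17, -1, 0, 0, 0, 0, 0], [0, -0.3, 0, 0, 0, 0, 0], [0, 0, 0, 0, 0, 0, 0]]]'

```text
t: 23.52
position: [0.4557, -0.0632, 0.0781]
orientation: [[-0.453, -0.892, -0.001], [-0.892, 0.453, 0.001], [-0.0, 0.001, -1.0]]
force: [0.6, 0.1, -2.8]
finger_gap: 0.0476
gripper_force: 52.2
```

Emit:
arm_command --moves '[[[0.05, -0.15, -0.8, 0, 0, 0, 0], [0, 0, -1, 0, 0, 0, 0], [0, 0, -0.7, 0, 0, 0, 0], [0, 0, -0.3, 0, 0, 0, 0], [0, 0, -0.1, 0, 0, 0, 0], [0, 0, 0, 0, 0, 0, 0]]]'

```text
t: 24.28
position: [0.4577, -0.066, 0.021]
orientation: [[-0.452, -0.892, 0.001], [-0.892, 0.452, -0.0], [-0.0, -0.001, -1.0]]
force: [-1.2, -0.1, -3.3]
finger_gap: 0.0476
gripper_force: 52.1
```

Emit:
arm_command --moves '[[[0, 0, -0.1, 0, 0, 0, 0], [0, 0, -0.06, 0, 0, 0, 0], [0, 0, 0, 0, 0, 0, 0]]]'

```text
t: 24.65
position: [0.4577, -0.066, 0.0178]
orientation: [[-0.452, -0.892, 0.001], [-0.892, 0.452, -0.0], [-0.0, -0.001, -1.0]]
force: [0.3, 0.5, -0.4]
finger_gap: 0.0477
gripper_force: 52.3
```

Emit:
arm_command --moves '[[[0, 0, -0.04, 0, 0, 0, 0], [0, 0, 0, 0, 0, 0, 0.6], [0, 0, 0, 0, 0, 0, 0.8], [0, 0, 0, 0, 0, 0, 1], [0, 0, 0, 0, 0, 0, 1], [0, 0, 0.5, 0, 0, 0, 1], [0, 0, 1, 0, 0, 0, 1], [0, 0, 1, 0, 0, 0, 1], [0, 0, 1, 0, 0, 0, 1], [0, 0, 1, 0, 0, 0, 1]]]'

```text
t: 25.9
position: [0.4574, -0.0659, 0.108]
orientation: [[-0.452, -0.892, 0.001], [-0.892, 0.452, -0.0], [-0.0, -0.001, -1.0]]
force: [0.1, -0.0, 0.3]
finger_gap: 0.0855
gripper_force: 0.0
```

Emit:
arm_command --moves '[[[0.5, 0.4, 1, 0, 0, 0, 1], [1, 0.8, 1, 0, 0, -0.7, 1], [1, 0.8, 1, 0, 0, -0.8, 1], [1, 0.8, 1, 0, 0, -0.8, 1], [1, 0.8, 1, 0, 0, -0.8, 1], [1, 0.8, 0, 0, 0, -0.8, 1], [1, 0.8, 0, 0, 0, -0.8, 1], [1, 0.8, 0, 0, 0, -0.8, 1], [1, 0.8, 0, 0, 0, -0.8, 1], [0.5, 0.4, 0, 0, 0, 0, 1]]]'

```text
t: 27.15
position: [0.6379, 0.0788, 0.207]
orientation: [[-1.0, -0.005, 0.0], [-0.005, 1.0, -0.0], [-0.0, -0.0, -1.0]]
force: [0.6, -0.8, -0.6]
finger_gap: 0.0851
gripper_force: 0.0
```

Emit:
arm_command --moves '[[[0.3, 0.4, 0, 0, 0, 0, 1], [0, 0, 0, 0, 0, 0, 1]]]'

```text
t: 27.4
position: [0.6432, 0.0863, 0.2067]
orientation: [[-1.0, -0.004, -0.0], [-0.004, 1.0, -0.0], [0.0, -0.0, -1.0]]
force: [-0.7, -0.5, -0.2]
finger_gap: 0.0854
gripper_force: 0.0
```

Run:
```python
from h import *
s=arm.sense();im=arm.grab_frame("wrist");cv2.imwrite("pics/w7.png",im);print(s["t"],s["position"],np.round(s["orientation"],3).tolist())
```

```text
27.4 [0.64321734 0.08627995 0.20667792] [[-1.0, -0.004, -0.0], [-0.004, 1.0, -0.0], [0.0, -0.0, -1.0]]
```

View pics/w7.png

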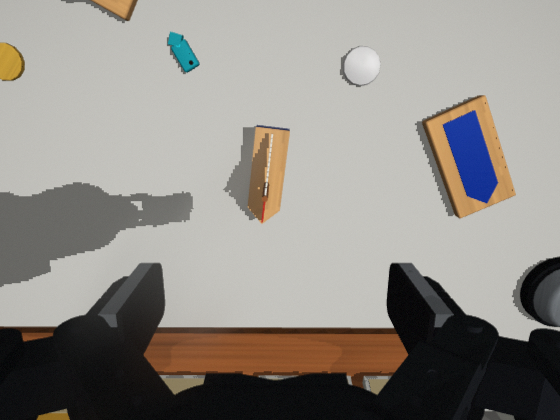

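The boat's stern edge runs from (255,127) to (289,130), and its bow is at about (264,222). Its block's stern edge runs from (423,123) to (485,96).

Run:
```python
from h import *
c=cam("wrist");T=cam("top");im=cv2.imread("pics/w7.png")
print("boat",edge(c,(255,126.5),(290,130),.024,.045),"bow",plane(c,(263.5,222),.024))
print("blk",edge(c,(423,123),(485,96),.012,.054),"outline",edge(c,(443,120),(474,109),.012,.045))
print("stern 2view",tri(c,(272.5,128.2),T,(281.5,169.5)))
a,b=blobs(im,"wood",(230,110,310,240),200),blobs(im,"blue",(430,100,510,215),200)
for m,st,ce in a:
    p=np.argwhere(m)[:,::-1];W=np.array([plane(c,q,.024)[:2]*1000 for q in p]).astype(np.float32);print(st,cv2.minAreaRect(W))
for z,l in((.012,b),):
  for m,st,ce in l:
    W=np.array([plane(c,q,z)[:2]*1000 for q in np.argwhere(m)[:,::-1]]).astype(np.float32);print(st,cv2.minAreaRect(W))
```

```text
boat (array([0.6468, 0.0774]), np.float64(0.0326), np.float64(84.6)) bow [0.69384106 0.07278866 0.024     ]
blk (array([0.6343, 0.2754]), np.float64(0.0608), np.float64(114.3)) outline (array([0.6319, 0.2737]), np.float64(0.0299), np.float64(110.1))
stern 2view (array([0.60340719, 0.08102548, 0.00659866]), np.float64(0.0009892097306404659))
[ 250  127   40   97 2478] ((648.4951782226562, 76.05870819091797), (32.59056854248047, 93.51765441894531), 83.30419921875)
[ 443  111   55   92 2808] ((633.9124145507812, 278.3109130859375), (92.51705932617188, 31.639476776123047), 25.40302085876465)
```

Emit:
arm_command --moves '[[[0.18, -0.47, -1, 0, 0, -0.6, 1], [0, 0, -1, 0, 0, 0, 1], [0, 0, -1, 0, 0, 0, 1], [0, 0, -1, 0, 0, 0, 1], [0, 0, -1, 0, 0, 0, 1], [0, 0, -1, 0, 0, 0, 1], [0, 0, -1, 0, 0, 0, 1], [0, 0, -1, 0, 0, 0, 1], [0, 0, -1, 0, 0, 0, 1], [0, 0, -0.7, 0, 0, 0, 1]]]'

```text
t: 28.7
position: [0.6462, 0.0761, 0.012]
orientation: [[-0.995, 0.102, -0.001], [0.102, 0.995, -0.0], [0.001, -0.0, -1.0]]
force: [-0.1, 0.0, 0.1]
finger_gap: 0.0853
gripper_force: 0.0
```

Emit:
arm_command --moves '[[[0, 0, -0.15, 0, 0, 0, 1], [0, 0, -0.1, 0, 0, 0, 1], [0, 0, 0, 0, 0, 0, 1]]]'

```text
t: 29.08
position: [0.6475, 0.0766, 0.0083]
orientation: [[-0.995, 0.102, 0.001], [0.102, 0.995, -0.0], [-0.001, 0.0, -1.0]]
force: [0.2, -0.2, 0.2]
finger_gap: 0.0855
gripper_force: 0.0
```

Emit:
arm_command --moves '[[[0, 0, -0.07, 0, 0, 0, 1], [0, 0, 0, 0, 0, 0, 0], [0, 0, 0, 0, 0, 0, 0], [0, 0, 0, 0, 0, 0, 0], [0, 0, 0, 0, 0, 0, 0], [0, 0, 0, 0, 0, 0, 0], [0, 0, 0, 0, 0, 0, 0]]]' --force 40

```text
t: 29.95
position: [0.6467, 0.0767, 0.006]
orientation: [[-0.995, 0.102, -0.001], [0.102, 0.995, -0.0], [0.001, -0.0, -1.0]]
force: [-1.2, 0.3, -1.3]
finger_gap: 0.004
gripper_force: 38.9
```

Emit:
arm_command --moves '[[[0, 0, 0.2, 0, 0, 0, 0], [0, 0, 0.4, 0, 0, 0, 0], [0, 0, 0, 0, 0, 0, 0]]]'

```text
t: 30.32
position: [0.6479, 0.0767, 0.0195]
orientation: [[-0.995, 0.102, 0.002], [0.102, 0.995, -0.0], [-0.002, 0.0, -1.0]]
force: [-0.3, 0.8, -1.1]
finger_gap: 0.0036
gripper_force: 38.9
```

Run:
```python
from h import *
w=arm.grab_frame("wrist");s=arm.grab_frame("side")[130:270,250:400]
cv2.imwrite("pics/w8.png",np.hstack([cv2.resize(w,(400,300)),cv2.resize(s,(400,300),interpolation=cv2.INTER_CUBIC)]))
```

```text
(no output)
```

View pics/w8.png

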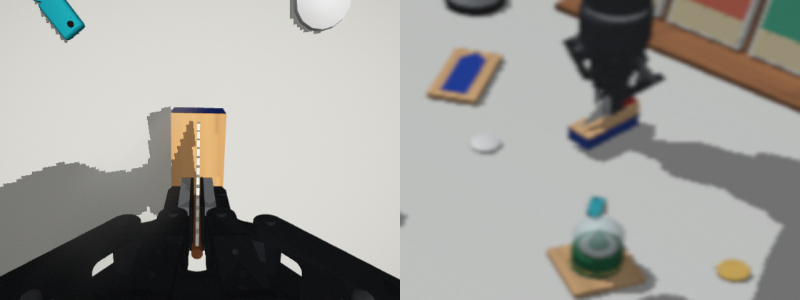

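The boat is level, but the pads have closed on the mast and sails above the deck, not on the hull (wrist half of the picture: pads at (182..214,200), hull at (171..226)). I raise it a little and check how it hangs.

Emit:
arm_command --moves '[[[0, 0, 0.2, 0, 0, 0, 0], [0, 0, 0, 0, 0, 0, 0]]]'

```text
t: 30.68
position: [0.6472, 0.0767, 0.0226]
orientation: [[-0.995, 0.102, 0.0], [0.102, 0.995, -0.0], [-0.0, 0.0, -1.0]]
force: [-1.1, -0.1, -0.9]
finger_gap: 0.0036
gripper_force: 38.9
```

Run:
```python
from h import *
st=arm.sense();c=cam("wrist",st);w=arm.grab_frame("wrist");print(st["position"],st["force"],st["finger_gap"])
cv2.imwrite("pics/w9.png",w)
m=cv2.inRange(cv2.cvtColor(w,cv2.COLOR_BGR2HSV),(105,100,20),(130,255,255));m[:100]=0;m[260:]=0;m[:,:200]=0;m[:,360:]=0
n,l,s,ce=cv2.connectedComponentsWithStats(m);i=1+np.argmax(s[1:,4]);print(s[i],ce[i])
x,y,wd,h,_=s[i]
for k in range(y,y+h): r=np.nonzero(l[k]==i)[0];print(k,r.min(),r.max(),end="; ")
S=arm.grab_frame("side");cv2.imwrite("pics/s9.png",S)
for m,stt,ce in blobs(S,"blue",(290,160,370,230),30):print("side blue",stt,ce.round(1))
for z in (0,.012,.03):print(z,[proj(cam("side"),(.6467+.0995*0+a*np.cos(.1),.077-a*np.sin(.1),z)).round(1) for a in(-.045,)],proj(c,(.6467-.045,.0815,z+.0)))
```

```text
[0.64721425 0.07666336 0.02259427] [-1.09860326 -0.13197268 -0.94495427] 0.0035582613126823705
[271 151  44   7 246] [292.6300813  154.45121951]
151 281 284; 152 273 311; 153 272 312; 154 271 312; 155 271 313; 156 271 314; 157 279 314; side blue [314 185  24  13  68] [325.5 191.9]
0 [array([315.6, 200.1])] [278.62417215 143.63648624]
0.012 [array([315.8, 197.2])] [278.83285354 146.65206362]
0.03 [array([316. , 192.7])] [279.20056539 151.96573095]
```

Run:
```python
import cv2,numpy as np
w=cv2.imread("pics/w9.png")[130:380,180:400];s=cv2.imread("pics/s9.png")[155:215,295:365]
cv2.imwrite("pics/z9.png",np.hstack([cv2.resize(w,(440,500),interpolation=cv2.INTER_CUBIC),cv2.resize(s,(360,500),interpolation=cv2.INTER_CUBIC)]))
```

```text
(no output)
```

View pics/z9.png

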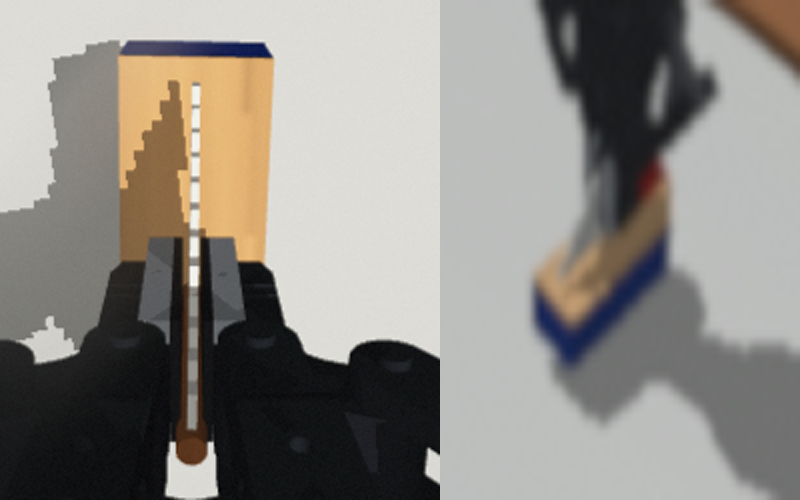

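Emit:
arm_command --moves '[[[0, 0, 0.3, 0, 0, 0, 0], [0, 0, 0.6, 0, 0, 0, 0], [0, 0, 0.5, 0, 0, 0, 0], [0, 0, 0.3, 0, 0, 0, 0], [0, 0.3, 0, 0, 0, 0, 0], [0, 0.6, 0, 0, 0, 0.3, 0], [0, 0.8, 0, 0, 0, 0.4, 0], [0, 0.8, 0, 0, 0, 0.4, 0], [0, 0.8, 0, 0, 0, 0.4, 0], [0, 0.8, 0, 0, 0, 0.4, 0]]]'

```text
t: 32.02
position: [0.6463, 0.1602, 0.0556]
orientation: [[-0.973, -0.232, -0.001], [-0.232, 0.973, 0.0], [0.001, 0.0, -1.0]]
force: [0.2, 0.6, -0.6]
finger_gap: 0.0036
gripper_force: 38.9
```

Emit:
arm_command --moves '[[[-0.1, 0.8, 0, 0, 0, 0.4, 0], [-0.1, 0.8, 0, 0, 0, 0.4, 0], [-0.1, 0.8, 0, 0, 0, 0.4, 0], [-0.1, 0.8, 0, 0, 0, 0, 0], [-0.1, 0.8, 0, 0, 0, 0, 0], [-0.1, 0.8, 0, 0, 0, 0, 0], [-0.1, 0.6, 0, 0, 0, 0, 0], [0, 0.3, 0, 0, 0, 0, 0], [0, 0, 0, 0, 0, 0, 0]]]'

```text
t: 33.15
position: [0.633, 0.2729, 0.0563]
orientation: [[-0.905, -0.425, 0.0], [-0.425, 0.905, -0.0], [-0.0, -0.0, -1.0]]
force: [-0.3, -0.1, -1.8]
finger_gap: 0.0035
gripper_force: 39.0
```

Run:
```python
from h import *
s=arm.sense();im=arm.grab_frame("wrist");S=arm.grab_frame("side");print(s["t"],s["position"],np.round(s["orientation"],3).tolist(),s["force"],s["finger_gap"])
cv2.imwrite("pics/w10.png",im);cv2.imwrite("pics/w10z.png",np.hstack([im[60:350,150:410],cv2.resize(S[110:200,230:330],(300,290))]))
```

```text
33.15 [0.63303331 0.27291545 0.05626109] [[-0.905, -0.425, 0.0], [-0.425, 0.905, -0.0], [-0.0, -0.0, -1.0]] [-0.27693845 -0.10268879 -1.76229118] 0.003488240937501219
```

View pics/w10z.png

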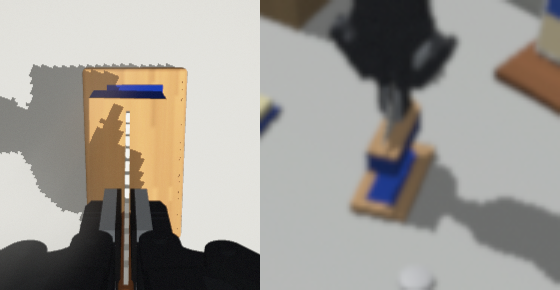

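Run:
```python
from h import *
c=cam("wrist");im=cv2.imread("pics/w10.png");h=cv2.cvtColor(im,cv2.COLOR_BGR2HSV)
for r in range(124,164,3): print(r,[h[r,x].tolist() for x in (250,280,300)])
print("blk",edge(c,(233.5,128),(337,128),.012,.054),"outl",edge(c,(257,145),(313,145),.012,.045))
for z in(.068,.074,.08):print("boat",z,edge(c,(239.5,158),(317,158),z,.045))
```

```text
124 [[23, 9, 226], [23, 15, 138], [23, 12, 164]]
127 [[18, 63, 122], [16, 63, 125], [15, 88, 119]]
130 [[16, 120, 213], [16, 121, 220], [16, 128, 201]]
133 [[16, 115, 155], [18, 113, 236], [17, 124, 226]]
136 [[15, 114, 148], [18, 116, 235], [17, 123, 224]]
139 [[15, 112, 148], [18, 117, 235], [17, 124, 225]]
142 [[16, 116, 147], [18, 117, 235], [17, 128, 226]]
145 [[15, 115, 149], [118, 134, 167], [116, 153, 170]]
148 [[16, 116, 147], [115, 180, 174], [113, 212, 179]]
151 [[125, 68, 83], [118, 143, 89], [115, 202, 97]]
154 [[125, 68, 86], [119, 124, 76], [114, 211, 70]]
157 [[9, 56, 96], [119, 99, 72], [116, 198, 72]]
160 [[17, 115, 233], [18, 120, 233], [17, 124, 231]]
163 [[17, 117, 232], [18, 124, 232], [17, 124, 230]]
blk (array([0.6324, 0.2768]), np.float64(0.0586), np.float64(115.1)) outl (array([0.6329, 0.277 ]), np.float64(0.0321), np.float64(115.1))
boat 0.068 (array([0.6335, 0.2725]), np.float64(0.0333), np.float64(115.1))
boat 0.074 (array([0.6326, 0.2721]), np.float64(0.032), np.float64(115.1))
boat 0.08 (array([0.6318, 0.2716]), np.float64(0.0308), np.float64(115.1))
```

Emit:
arm_command --moves '[[[0, 0.26, -0.4, 0, 0, 0, 0], [0, 0, -0.6, 0, 0, 0, 0], [0, 0, -0.4, 0, 0, 0, 0], [0, 0, -0.25, 0, 0, 0, 0], [0, 0, -0.1, 0, 0, 0, 0], [0, 0, 0, 0, 0, 0, 0]]]'

```text
t: 34.0
position: [0.6331, 0.2779, 0.0213]
orientation: [[-0.905, -0.425, 0.0], [-0.425, 0.905, 0.0], [-0.0, -0.0, -1.0]]
force: [-0.1, -0.1, -2.0]
finger_gap: 0.0035
gripper_force: 39.0
```

Emit:
arm_command --moves '[[[0, 0, -0.1, 0, 0, 0, 0], [0, 0, -0.05, 0, 0, 0, 0], [0, 0, 0, 0, 0, 0, 0]]]'

```text
t: 34.38
position: [0.6329, 0.2779, 0.0183]
orientation: [[-0.905, -0.425, -0.0], [-0.425, 0.905, 0.0], [0.0, 0.0, -1.0]]
force: [-0.1, -0.9, -1.3]
finger_gap: 0.0035
gripper_force: 39.0
```

Emit:
arm_command --moves '[[[0, 0, -0.06, 0, 0, 0, 0], [0, 0, 0, 0, 0, 0, 0]]]'

```text
t: 34.62
position: [0.6332, 0.278, 0.018]
orientation: [[-0.905, -0.425, 0.001], [-0.425, 0.905, 0.0], [-0.001, -0.0, -1.0]]
force: [-1.7, -0.5, 5.0]
finger_gap: 0.0037
gripper_force: 39.6
```

Emit:
arm_command --moves '[[[0, 0, 0.05, 0, 0, 0, 0.15], [0, 0, 0, 0, 0, 0, 0.4], [0, 0, 0, 0, 0, 0, 0.8], [0, 0, 0, 0, 0, 0, 1], [0, 0, 0.5, 0, 0, 0, 1], [0, 0, 1, 0, 0, 0, 1], [0, 0, 1, 0, 0, 0, 1], [0, 0, 1, 0, 0, 0, 1], [0, 0, 1, 0, 0, 0, 1], [0, 0, 1, 0, 0, 0, 1]]]'

```text
t: 35.88
position: [0.6332, 0.2779, 0.1296]
orientation: [[-0.905, -0.425, 0.001], [-0.425, 0.905, 0.0], [-0.001, -0.0, -1.0]]
force: [-0.2, 0.2, 0.5]
finger_gap: 0.0849
gripper_force: 0.0
```

Emit:
arm_command --moves '[[[-0.5, 0.5, 1, 0, 0, 0, 1], [-1, 1, 1, 0, 0, 0, 1], [-1, 1, 1, 0, 0, 0, 1], [-1, 1, 0.5, 0, 0, 0, 1], [-1, 1, 0, 0, 0, 0, 1], [-1, 1, 0, 0, 0, 0, 1], [-1, 1, 0, 0, 0, 0, 1], [-1, 1, 0, 0, 0, 0, 1], [0, 0, 0, 0, 0, 0, 1], [0, 0, 0, 0, 0, 0, 1]]]'

```text
t: 37.12
position: [0.4828, 0.428, 0.1986]
orientation: [[-0.905, -0.425, 0.001], [-0.425, 0.905, 0.0], [-0.0, -0.0, -1.0]]
force: [0.1, -0.7, 0.2]
finger_gap: 0.0857
gripper_force: 0.0
```

Run:
```python
from h import *
t=arm.grab_frame("top");s=arm.grab_frame("side");print(arm.sense()["position"],arm.sense()["t"])
a=cv2.resize(t[125:275,185:445],(520,300),interpolation=cv2.INTER_CUBIC);b=cv2.resize(s[140:310,230:450],(388,300),interpolation=cv2.INTER_CUBIC)
o=np.zeros((600,520,3),np.uint8);o[:300]=a;o[300:,:388]=b;cv2.imwrite("pics/final.png",o)
T=cam("top")
for n,k,roi,z in(("clog","orange",(380,195,420,250),.045),("boat","wood",(185,130,235,190),.036),("lh","red",(390,140,440,190),.026)):
    m=max(blobs(t,k,roi),key=lambda b:b[1][4])[0];W=np.array([plane(T,q,z)[:2]*1000 for q in np.argwhere(m)[:,::-1]],np.float32);print(n,np.round(cv2.minAreaRect(W)[0],1),np.round(cv2.minAreaRect(W)[1:][0],1),cv2.minAreaRect(W)[2])
```

```text
[0.48340932 0.42744766 0.19831206] 37.225
clog [ 449.2 -228.3] [45.2 95.8] 72.55964660644531
boat [626.8 275.7] [106.2  57.8] 26.90254020690918
lh [ 612.2 -272.6] [45.8 52.4] 28.657869338989258
```

View pics/final.png

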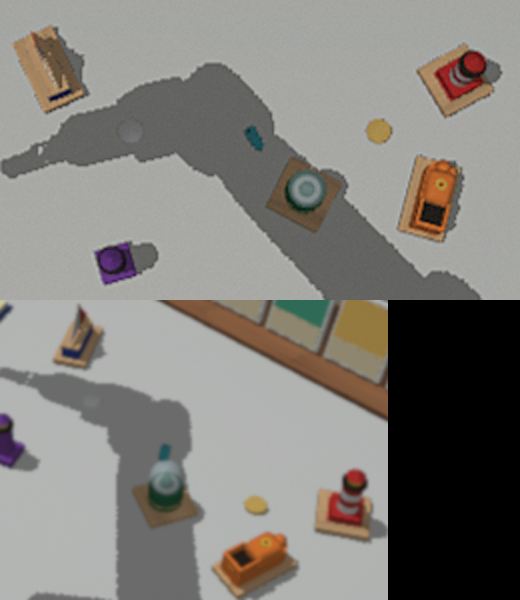

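The final picture shows all four souvenirs upright on their own blocks, toe and bow to the right ends, with the arm clear of them. I hand the job in.

```bash
python3 -c "
from bench import arm
print(arm.hand_in())"
```

```text
the job is handed in; nothing more can be done
None
```

All four souvenirs stand upright and released on their own blocks, and the job is handed in at about 37 s with no verdict returned; the boat was carried by its mast and sails because the pads closed above the hull.

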